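Pin a drawbar eye and lock the pin with its hairpin clip

TASK

The pin that holds the towing eye in the drawbar fork has only been started: push it in by its head until the head sits against the fork and the drilled end stands out on the other side. Then take the larger of the two hairpin clips from the wooden block, slide its straight leg from above right through the cross hole in the pin's end, and press on until the bowed leg snaps over the pin and hugs it. Let go, and leave the small clip and the things standing round about where they are.

Things in the scene. Friction and masses are not known exactly. Their poses are not given: they have to be found in the camera images.
- drawbar: Dark steel drawbar nose, fixed on the board: foot plate 90 x 84 mm, 30 mm square tube rising at 30 deg away from the robot, at its upper end a fork (cheeks 32 mm wide, 42 mm over their outer faces) holding a bare towing eye (ring 57 mm). Origin on the board's top below the fork's middle; x along the tube in plan, away from the robot; y level along the pin, from head to drilled end; z up.
- pin (a joint): How far in the pin is, in m: 0 = head 28 mm off its stop, drilled end still inside the fork; 0.028 = home, head against the washer on the fork. The pin slides only along drawbar +y, does not turn, slides stiffly (about 7 N) to a hard stop and stays where it is left.
- pin_hole (a point): Centre of the 7 mm cross hole in the pin's end; moves with the pin, 185 mm above the cart's top. z = hole axis upward, leaning 30 deg from vertical, upper mouth towards the robot; y = pin axis, from the head to this end; x = up along the drawbar. The pin is bright steel, 20 mm thick, its end 16 mm beyond the hole. Pin home: hole at drawbar y = +40 mm, 16 mm outside the 31 mm washer.
- pin_head (a point): Middle of the outer face of the pin's round head (35 mm across, 11 mm thick), 75 mm from the hole along the pin; faces drawbar -y, is pushed towards drawbar +y. Moves with the pin.
- clip: The hairpin clip to fit: 5 mm bright wire, 106 mm long, 60 g. Stands legs down in the block, leaning up to 5 deg. Origin on the straight leg's axis level with the loop's centre; z along the straight leg to the loop (up), x to the bowed leg, y across. Bowed leg in the plane y = 0: bow round the seat point, narrowest 7 mm off the leg's axis at z = -50 mm, flared tip at x = 14, z = -60 mm.
- clip_loop (a point): Centre of the large clip's loop, at (10, 3.75, 0) mm in the clip's frame, about 194 mm above the cart's top in the block. The loop is a double coil 25 mm across; grip it across its flat faces, 12.5 mm apart (y = -2.5 and +10 mm). With the clip seated the pin's surface is 30 mm below the loop's centre, so keep the fingertips on the loop.
- clip_tip (a point): Round tip of the large clip's straight leg, 93 mm below the clip's origin.
- clip_seat (a point): Point on the large clip's straight leg 40 mm below its origin; coincides with point pin_hole when the bow hugs the pin (bowed leg on either side). Pressing on takes about 5 to 10 N while the flare rides up, 20 to 13 mm short of the seat; then the clip draws itself in; 1 to 2 mm past the seat the neck above the bow stops it hard.
- clip_spring (a joint): Opening of the large clip's bowed leg, in rad: 0 = at rest, about 0.08 while its narrow part rides over the pin. It springs back by itself.
- small_clip: A smaller hairpin clip of the same form (4.5 mm wire, 88 mm long, loop 20 mm across) in the block's other slot. Origin on its straight leg level with its loop. Too small for this pin: it stays in the block. The two clips may stand in either slot.
- clip_block: Fixed pale wooden block 104 x 50 x 61 mm on the board, left of the drawbar; origin under its centre, x along its long side. Two slots 20.5 x 6.5 mm (long side along x), 55 mm deep, 49 mm apart along x; in each stands a clip, its plane along the block's x, bowed leg to +x.
- board: Fixed brown wooden work board, 155 x 260 mm, on two bearers over the sockets at the far left of the cart; its top is 95 mm above the cart's top. Origin on the cart's top under its centre, x along its short side, away from the robot. The drawbar and the clip block stand on it.
- oiler: Grease bottle with a red nozzle, 54 mm across, 165 mm tall, origin under its centre; stands on the cart among the tools, right of the board. Bystander.
- tin: Open tin, 73 mm across, 42 mm tall, origin under its centre; stands on the cart in front of the board. Bystander.
- tape_roll: Roll of black tape, 62 mm across, 18 mm tall, origin under its centre; at the cart's right end. Bystander.

How it is judged:
On the way, in this order (a step that is already met when the one before it is completed fails the run):
1. the pin is pushed home, its head against the fork (value of joint pin above 0.0255 m), for 0.2 s.
2. the large clip's straight leg has passed right through the cross hole (z of clip_tip in the frame of pin_hole below -0.015 m and x of clip_tip in the frame of pin_hole between -0.008 and 0.008 m and y of clip_tip in the frame of pin_hole between -0.008 and 0.008 m and angle between the z axis of clip and the z axis of pin_hole, either way round below 0.25 rad), for 0.1 s.
At the end, for the whole second after the job is handed in: Pin home (within 2.5 mm); the large clip's seat point within 5 mm of the cross hole's centre, its leg along the hole (0.25 rad), its plane square to the pin (0.3 rad), the bowed leg sprung back (under 0.05 rad); clip released and at rest (value of joint pin above 0.0255 m and distance between clip_seat and pin_hole below 0.005 m and angle between the z axis of clip and the z axis of pin_hole, either way round below 0.25 rad and angle between the y axis of clip and the y axis of pin_hole, either way round below 0.3 rad and value of joint clip_spring below 0.05 rad and linear speed of clip below 0.02 m/s and contact force between clip and the fingers below 0.1 N); the robot touches nothing.
It fails at once if the small clip, the grease bottle, the tin or the tape roll is shifted by more than 30 mm (distance of any of small_clip, oiler, tin, tape_roll from where it was at the start of the episode above 0.03 m).
It also fails if it takes over 67 s, if anything falls off the work surface, if the arm or the gripper's body presses on something with over 40 N, if the wrist force passes 120 N, or if a joint passes its speed limit or range.

ROBOT

A 6-joint arm with a two-finger parallel gripper is mounted at the origin on a cart in front of the work surface, level with it; the furniture and walls round the work are solid. World frame = base frame: x ahead of the robot, y to its left, z up, the work surface at z = 0. Lengths are in m, angles in rad, forces in N, time in s.
With the tool pointing down it reaches from about 0.425 to 1.125 m from the base axis. Payload 14.9 kg.
Tool frame: the origin (TCP) lies midway between the tips of the shut fingers; the grasp point (between the pads) lies 19 mm behind it; z points along the fingers, y is the line along which they close (so a half turn about z gives the same grasp; the last joint's range is limited). The gripper opens to 91 mm and grips with 3 to 60 N. Pads are 32 mm wide; open, the fingers measure 118 mm over their backs; the gripper's body (76 mm by 178 mm) begins 60 mm behind the grasp point.
Start: joints at [1.136, 0.379, 1.734, -0, 1.028, -0.033], TCP at [0.274, 0.644, 0.214] pointing down, gripper open.
Joint ranges: [-2.77, 2.77], [-0.74, 2.19], [0, 2.66], [-1.06, 4.2], [0.31, 2.87], [-3.08, 3.08]. Speed limits (rad/s): [1.89, 1.89, 2.39, 3.14, 3.14, 3.14].

INTERFACE

Orientations are given as a unit quaternion [x, y, z, w].
In Python, from rig import state, capture, get_calibration, close_job gives the robot as it stands. The module is installed in compiled form; this text tells all that it offers.
- The arm moves only by the shell command python3 -m creep 'ROWS' [FORCE]. ROWS is text: rows parted by semicolons, each of 7 numbers parted by spaces: the closure, from 0 (fully open) to 1 (shut), then the shift along the tool's x, y, z in mm, then the turn, a rotation vector about the tool's x, y, z in degrees. A call has 1 to 12 rows; each row shifts and turns the commanded pose from where the row before left it, along the tool's axes as they then stand; what a row does not reach is not made up. A row lasts 1/10 s, in which the tool goes at most 50 mm and 8.59 degrees, less where a joint would pass 70% of its speed; a pose out of reach is approached as far as the arm can. A call with a gripper value outside its range is refused whole. The fingers move at their own pace and stop on an object; FORCE is the grip in N (left out, the last holds). Time passes only in rows, so rows that do not move let the fingers close. It gives the time, the measured TCP pose, the force, the opening and the grip force at its end, in the units of the state.
- state(): the state, without advancing time (a new reading comes with each control period).
- capture(name): name is "scene" or "side" or "wrist"; returns the picture (480x640x3 uint8, red, green, blue); there is no depth.
- get_calibration(name): a dict with "camera_matrix" (3x3 intrinsics, pixels), "k1" (the pictures are not rectified: a ray, as slopes to the right and down, at radius r is drawn at 1 + k1 r^2 times it, then the intrinsics apply), "R" (3x3) and "t" (3): a world point X has camera coordinates R X + t. Camera axes: x right, y down, z forward; pixel columns grow to the right and rows downward; lengths in m; the calibration is good to about 2 mm. A picture is of the moment at which its call begins: read the wrist's pose just before it. get_calibration takes no time and is no camera call; for the wrist camera it gives the pose at the moment of the call.
- close_job(): hands the job in; it is judged then, once.
The state is a dict: "t": time; "joints": joint angles; "joint_velocities": joint speeds; "tau": joint torques, N m; "ee_pos": TCP position; "tool_rot": TCP orientation; "ft_force": force on the tool from outside, world axes, zero at the start; "torque": the same for the moment, N m; "grip_width": finger opening in m; "finger_force": force on a finger pad.
Only numpy, scipy, OpenCV 4.12 (cv2) and the standard library are available. Lean on these libraries where they do the work, as an engineer would, in place of code of your own. Each camera call takes 0.05 s, during which the arm holds its last target. There are 200 camera calls.

## Working session

There is one attempt and no reset: what is moved stays moved. The work goes in short steps, Python scripts to look and compute and a shell command to move; the robot and the scene stay as the last step left them, time stands still between calls to the robot, and variables do not carry over. Pictures are saved under pics/ and viewed, at most 10 in all, crops included, and the job is handed in when it is done.

```bash
mkdir -p pics; cat > h.py <<'E'
import numpy as np, cv2
from rig import state,capture,get_calibration
from scipy.spatial.transform import Rotation as Rn
np.set_printoptions(precision=4,suppress=True)
def ray(c,uv):
    K=np.array(c["camera_matrix"]);k=c["k1"]
    d=cv2.undistortPoints(np.array([[uv]],float),K,np.array([k,0,0,0.]))[0,0]
    R=np.array(c["R"]);t=np.array(c["t"])
    v=R.T@np.array([d[0],d[1],1]);return -R.T@t,v/np.linalg.norm(v)
def plane(c,uv,z):
    o,v=ray(c,uv);return o+v*(z-o[2])/v[2]
def proj(c,X):
    K=np.array(c["camera_matrix"]);p=np.array(c["R"])@np.array(X)+np.array(c["t"])
    return cv2.projectPoints(p.reshape(1,1,3),np.zeros(3),np.zeros(3),K,np.array([c["k1"],0,0,0.]))[0].ravel()
def tri(l):
    A=0;b=0
    for c,uv in l:
        o,v=ray(c,uv);P=np.eye(3)-np.outer(v,v);A=A+P;b=b+P@o
    X=np.linalg.solve(A,b)
    return X,[np.linalg.norm(np.cross(X-ray(c,uv)[0],ray(c,uv)[1])) for c,uv in l]
E
python3 - <<'E'
from h import *
s=state();print(s["t"],s["ee_pos"],s["tool_rot"],s["grip_width"])
for n in ["scene","side","wrist"]:
    c=get_calibration(n);im=capture(n);cv2.imwrite(f"pics/{n}0.png",im[:,:,::-1])
    print(n,c["camera_matrix"],c["k1"],-np.array(c["R"]).T@np.array(c["t"]),np.array(c["R"]))
E
```

```text
0.0 [0.2736 0.6439 0.2133] [ 0.1995  0.9799 -0.0006 -0.0001] 0.09155971191923715
scene [[461.8253   0.     317.2079]
 [  0.     461.8253 243.5256]
 [  0.       0.       1.    ]] 0.005755759229979101 [0.9957 0.6998 0.5975] [[-0.87    0.4931 -0.0074]
 [ 0.2588  0.4437 -0.858 ]
 [-0.4197 -0.7483 -0.5136]]
side [[447.6293   0.     315.8857]
 [  0.     447.6293 237.3236]
 [  0.       0.       1.    ]] -0.10327017057372373 [ 0.1628 -0.4376  1.103 ] [[ 0.6983 -0.7157 -0.0136]
 [-0.6048 -0.5798 -0.5459]
 [ 0.3829  0.3894 -0.8377]]
wrist [[384.9242   0.     322.6806]
 [  0.     384.9242 235.1232]
 [  0.       0.       1.    ]] 0.025792380434566844 [0.2098 0.6726 0.385 ] [[ 0.3904  0.9206 -0.0008]
 [ 0.8915 -0.3778  0.2501]
 [ 0.2299 -0.0984 -0.9682]]
```

View pics/scene0.png

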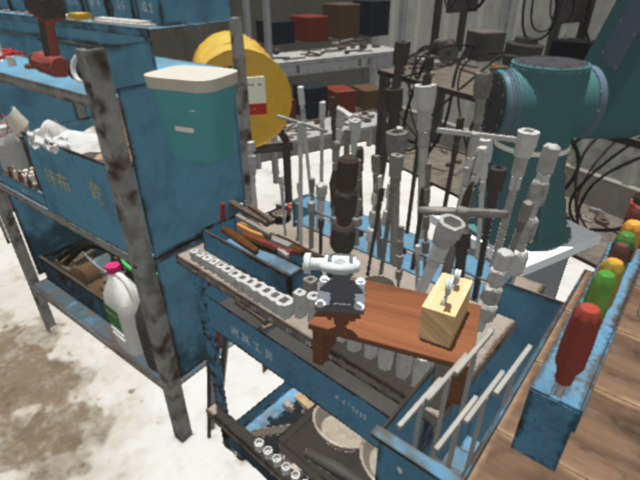

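View pics/side0.png

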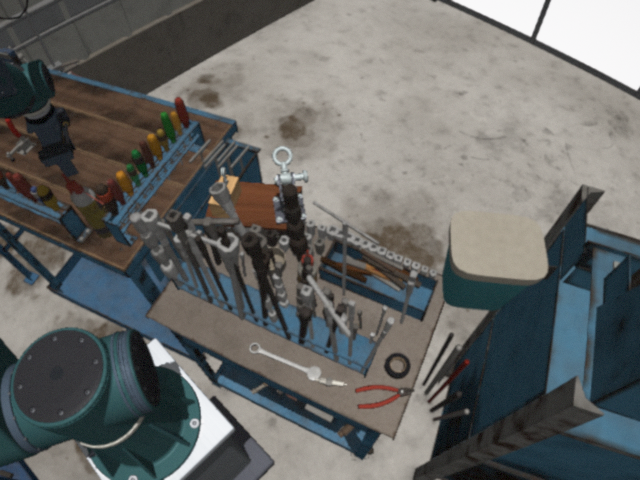

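View pics/wrist0.png

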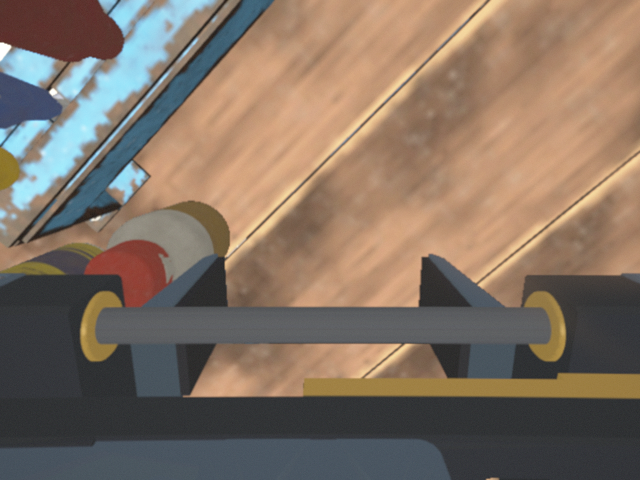

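The scene view shows the drawbar head at about (340,265), the block at (447,310) with the clips at (455,275), and the board. The side view shows the block at (228,190) and the eye ring at (283,157), with the pin just below it. The wrist view only shows the start area. Next I'll zoom in.

```bash
python3 - <<'E'
from h import *
a=cv2.imread("pics/scene0.png")[225:365,290:500];b=cv2.imread("pics/side0.png")[135:245,195:330]
a=cv2.resize(a,(800,533),interpolation=cv2.INTER_CUBIC);b=cv2.resize(b,(736,600),interpolation=cv2.INTER_CUBIC)
cv2.imwrite("pics/a.png",a);cv2.imwrite("pics/b.png",b)
c=get_calibration("scene");d=get_calibration("side")
print(plane(c,(400,315),.095),plane(d,(255,205),.095),plane(c,(335,265),.185),plane(d,(290,180),.185))
E
```

```text
[0.5802 0.241  0.095 ] [0.5823 0.232  0.095 ] [0.667  0.1719 0.185 ] [0.6656 0.1673 0.185 ]
```

View pics/a.png

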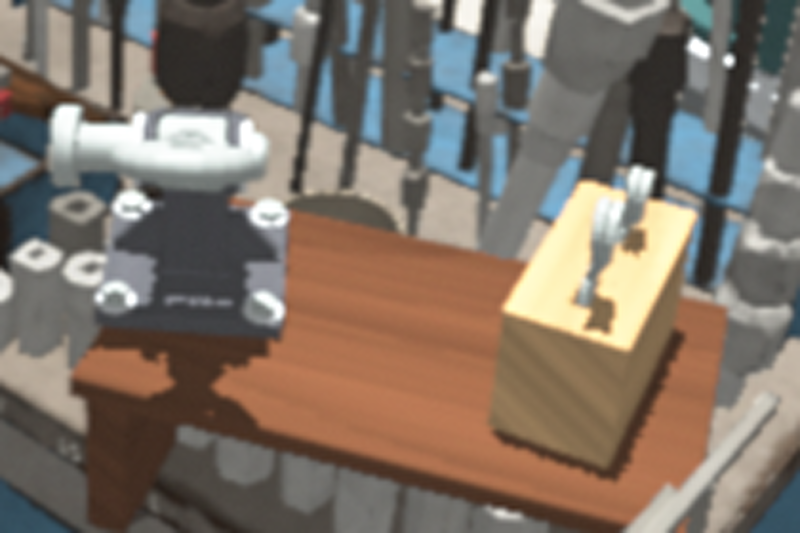

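View pics/b.png

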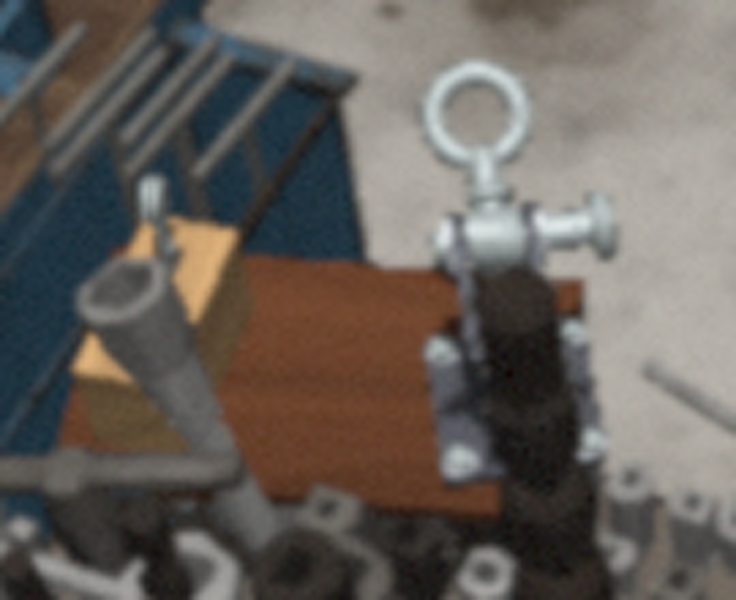

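The crops show the pin head at scene (307,263) and side (306,176). The loops are at scene (449,283) and (458,274). The side view shows the far loop at (222,170). Tall tools stand close in front of the board, so I'll triangulate them too.

```bash
python3 - <<'E'
from h import *
c=get_calibration("scene");d=get_calibration("side")
A=lambda x,y:(c,(290+(x+.5)*210/800-.5,225+(y+.5)*140/533-.5));B=lambda x,y:(d,(195+(x+.5)*135/736-.5,135+(y+.5)*110/600-.5))
for n,l in dict(head=[A(60,145),B(608,225)],clipfar=[A(605,218),B(150,195)],clipnear=[A(640,185),B(168,240)],
 black=[(c,(346,158)),B(515,285)],socket=[(c,(447,222)),B(120,290)],pinend=[A(262,150),B(443,240)]).items():
    X,r=tri(l);print(n,X,r)
print("block top",[plane(*A(*p),.156)[:2] for p in[(582,182),(696,212),(630,350),(503,310)]],[plane(*B(*p),.156)[:2] for p in[(240,226),(75,372),(165,215)]])
print("board",[plane(*A(*p),.095)[:2] for p in[(72,380),(727,308)]],[plane(*B(*p),.095)[:2] for p in[(583,282),(510,515),(130,250)]])
print("foot",[plane(*A(*p),.095)[:2] for p in[(105,330),(285,335),(288,212)]])
print("head z.215?",[plane(*A(60,145),z) for z in(.175,.185,.195)],[plane(*B(608,225),z) for z in(.175,.185,.195)])
E
```

```text
head [0.7056 0.1449 0.1866] [np.float64(0.0009485536938939966), np.float64(0.0009485536938939221)]
clipfar [0.5563 0.3138 0.2   ] [np.float64(0.002349677381632235), np.float64(0.002349677381632231)]
clipnear [0.5373 0.2962 0.1974] [np.float64(0.009597935648535855), np.float64(0.009597935648535907)]
black [0.5802 0.0669 0.3157] [np.float64(0.002093871002833715), np.float64(0.0020938710028337104)]
socket [0.4919 0.2371 0.247 ] [np.float64(0.005298169365737845), np.float64(0.005298169365737841)]
pinend [0.6389 0.1951 0.1908] [np.float64(0.0010683962276034425), np.float64(0.0010683962276036374)]
block top [array([0.4999, 0.2446]), array([0.4736, 0.2862]), array([0.5631, 0.3398]), array([0.5892, 0.2965])] [array([0.5925, 0.3016]), array([0.4748, 0.2888]), array([0.5706, 0.3358])]
board [array([0.7246, 0.1851]), array([0.4447, 0.2902])] [array([0.7215, 0.1849]), array([0.5905, 0.1045]), array([0.5677, 0.3801])]
foot [array([0.6958, 0.1629]), array([0.6282, 0.206 ]), array([0.5735, 0.1292])]
head z.215? [array([0.6981, 0.1284, 0.175 ]), array([0.7052, 0.1419, 0.185 ]), array([0.7122, 0.1555, 0.195 ])] [array([0.7117, 0.1527, 0.175 ]), array([0.7057, 0.1463, 0.185 ]), array([0.6998, 0.14  , 0.195 ])]
```

```bash
python3 -m creep '0 0 0 -30 0 0 0;0 0 0 -30 0 0 0;0 0 0 -30 0 0 0;0 0 0 -30 0 0 0;0 0 0 -30 0 0 0;0 0 0 -30 0 0 0;0 0 0 -30 0 0 0;0 0 0 -30 0 0 0;0 0 0 -30 0 0 0;0 0 0 -20 0 0 0' && python3 -m creep '0 0 0 0 0 0 8.5;0 0 0 0 0 0 8.5;0 0 0 0 0 0 8.5;0 0 0 0 0 0 8.5;0 0 0 0 0 0 8.5;0 0 0 0 0 0 8.5;0 0 0 0 0 0 8.5;0 0 0 0 0 0 8.5;0 0 0 0 0 0 8.5;0 0 0 0 0 0 8.5;0 0 0 0 0 0 8.5;0 0 0 0 0 0 8.5' && python3 -m creep '0 -17 40 0 0 0 0;0 -17 40 0 0 0 0;0 -17 40 0 0 0 0;0 -17 40 0 0 0 0;0 -17 40 0 0 0 0;0 -17 40 0 0 0 0;0 -17 40 0 0 0 0;0 -17 40 0 0 0 0;0 -17 40 0 0 0 0;0 -17 40 0 0 0 0;0 -17 40 0 0 0 0;0 -17 40 0 0 0 0'
python3 - <<'E'
from h import *
s=state();print(s["t"],s["ee_pos"],s["joints"],s["joint_velocities"]);print(Rn.from_quat(s["tool_rot"]).as_matrix())
c=get_calibration("wrist");im=capture("wrist");cv2.imwrite("pics/w1.png",im[:,:,::-1]);np.save("w1.npy",[c],allow_pickle=True)
E
```

```text
t: 1.15
ee_pos: [0.2738, 0.6444, 0.5062]
tool_rot: [0.2, 0.98, 0.001, 0.0]
ft_force: [0.6, 0.1, -0.4]
grip_width: 0.0913
finger_force: 0.0
t: 2.35
ee_pos: [0.2737, 0.6442, 0.5036]
tool_rot: [0.889, 0.459, -0.0, 0.0]
ft_force: [-0.0, -0.3, 0.1]
grip_width: 0.0913
finger_force: 0.0
t: 3.55
ee_pos: [0.5503, 0.2, 0.5038]
tool_rot: [0.887, 0.462, -0.0, -0.0]
ft_force: [-0.9, 0.4, -0.5]
grip_width: 0.0911
finger_force: 0.0
3.55 [0.5503 0.2    0.5038] [ 0.3088 -0.0228  1.6846  0.      1.4798  0.9201] [-0.7292  0.142  -0.1378 -0.0007 -0.0049 -0.7257]
[[ 0.5739  0.8189 -0.0001]
 [ 0.8189 -0.5739  0.    ]
 [-0.     -0.0001 -1.    ]]
```

View pics/w1.png

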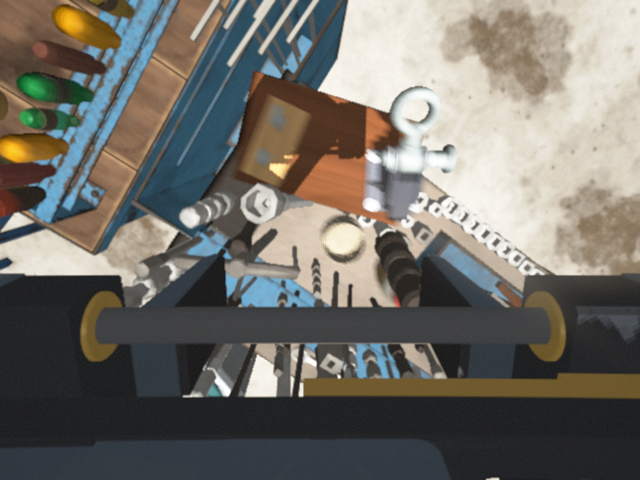

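The wrist view shows the pin head at (450,157), the fork at (405,160), the eye at (413,108) and the block at (275,140). The clips are faint at (282,115) and (263,160), and the image is blurred because the arm was still moving. I'll retake it settled and crop.

```bash
python3 -m creep '0 0 0 0 0 0 0;0 0 0 0 0 0 0;0 0 0 0 0 0 0'>/dev/null; python3 - <<'E'
from h import *
s=state();print(s["t"],s["ee_pos"])
c=get_calibration("wrist");im=capture("wrist")[:,:,::-1];cv2.imwrite("pics/w2.png",im);np.save("w2.npy",[c],allow_pickle=True)
cv2.imwrite("pics/w2c.png",cv2.resize(im[75:225,230:470],(800,500),interpolation=cv2.INTER_CUBIC))
E
```

```text
3.9 [0.5493 0.2026 0.5039]
```

View pics/w2c.png

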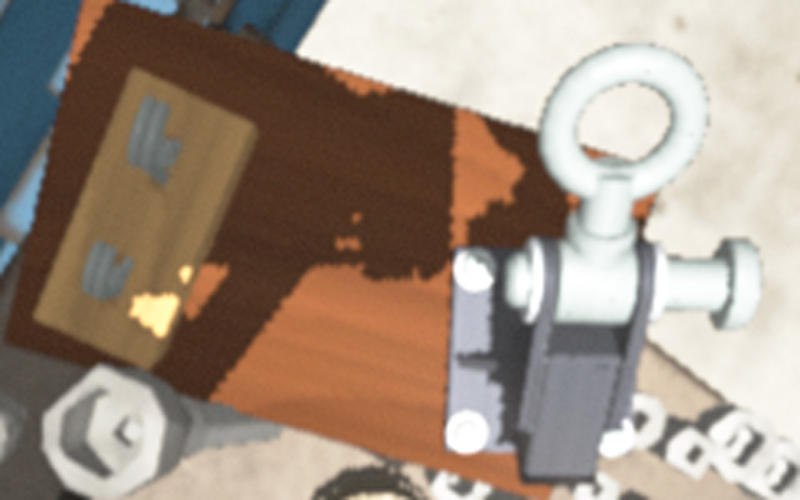

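The settled crop shows:
- **Pin:** axis runs from the drilled end (507,277) to the head's outer face (760,283).
- **Large clip:** its loop is at (150,128), at the far end of the block. It is the longer coil.
- **Small clip:** its loop is at (100,268).

Next I'll compute positions and go push the pin.

```bash
python3 - <<'E'
from h import *
w=np.load("w2.npy",allow_pickle=True)[0];c=get_calibration("scene");d=get_calibration("side")
W=lambda x,y:(w,(230+(x+.5)*.3-.5,75+(y+.5)*.3-.5))
A=lambda x,y:(c,(290+(x+.5)*210/800-.5,225+(y+.5)*140/533-.5));B=lambda x,y:(d,(195+(x+.5)*135/736-.5,135+(y+.5)*110/600-.5))
h=plane(*W(760,283),.185);e=plane(*W(507,278),.187);sh=plane(*W(695,283),.187)
print("head",h,"end",e,sh,np.linalg.norm(h-e));v=(e-h)[:2];print(np.degrees(np.arctan2(-v[0],v[1])))
print("headtri",tri([W(745,283),A(68,145),B(600,225)]))
print("foot",[plane(*W(*p),.1)[:2] for p in[(450,245),(447,450)]])
print("block",[plane(*W(*p),.156)[:2] for p in[(133,68),(257,127),(33,318),(152,367)]])
print("far loop",tri([W(150,128),A(605,218),B(150,195)]),plane(*W(150,128),.194))
print("near loop",tri([W(103,268),A(640,185)]))
E
```

```text
head [0.7114 0.1407 0.185 ] end [0.6348 0.1968 0.187 ] [0.6912 0.1551 0.187 ] 0.09491704930283916
53.76104601542975
headtri (array([0.7038, 0.1464, 0.1877]), [np.float64(0.0028172529489093583), np.float64(0.0005478981541624564), np.float64(0.0025570743948611766)])
foot [array([0.6299, 0.2116]), array([0.5789, 0.1363])]
block [array([0.5631, 0.3404]), array([0.5894, 0.296 ]), array([0.4736, 0.2881]), array([0.5009, 0.2452])]
far loop (array([0.5572, 0.3142, 0.2   ]), [np.float64(0.001124336568556316), np.float64(0.002035498724408814), np.float64(0.0028230319782319717)]) [0.558  0.3151 0.194 ]
near loop (array([0.5125, 0.2866, 0.1838]), [np.float64(0.0004668580382563734), np.float64(0.00046685803825654724)])
```

```bash
python3 -m creep '1 7 34 0 0 0 0;1 7 34 0 0 0 0;1 7 34 0 0 0 0;1 7 34 0 0 0 0;1 7 34 0 0 0 0;1 7 35 0 0 0 0;1 0 0 30 0 0 0;1 0 0 30 0 0 0;1 0 0 30 0 0 0;1 0 0 30 0 0 0;1 0 0 30 0 0 0;1 0 0 0 0 0 0' 20; python3 - <<'E'
from h import *
cv2.imwrite("pics/s1.png",cv2.resize(capture("scene")[170:350,220:460,::-1],(800,600)))
s=state();print(s["ee_pos"],s["joints"],s["joint_velocities"])
E
```

```text
t: 5.15
ee_pos: [0.7398, 0.1194, 0.3493]
tool_rot: [0.887, 0.462, -0.003, -0.001]
ft_force: [0.0, -0.2, -0.3]
grip_width: 0.0004
finger_force: 0.0
[0.7408 0.1194 0.3525] [0.1287 0.3431 1.5234 0.0001 1.2783 0.7388] [-0.0055 -0.0317 -0.0546 -0.0004  0.0164 -0.0017]
```

```bash
python3 -m creep '1 0 0 30 0 0 0;1 0 0 30 0 0 0;1 0 0 30 0 0 0;1 0 0 30 0 0 0;1 0 0 30 0 0 0;1 0 0 28 0 0 0;1 0 0 0 0 0 0;1 0 -10 0 0 0 0;1 0 -10 0 0 0 0;1 0 -4 0 0 0 0;1 0 0 0 0 0 0' && python3 -m creep '1 0 -6 0 0 0 0;1 0 -6 0 0 0 0;1 0 -6 0 0 0 0;1 0 -2 0 0 0 0;1 0 0 0 0 0 0'; python3 - <<'E'
from h import *
cv2.imwrite("pics/s2.png",cv2.resize(capture("scene")[170:350,220:460,::-1],(800,600)))
E
```

```text
t: 6.3
ee_pos: [0.7221, 0.133, 0.1775]
tool_rot: [0.887, 0.462, 0.001, 0.0]
ft_force: [-0.3, -0.0, -0.0]
grip_width: 0.0003
finger_force: 0.0
t: 6.8
ee_pos: [0.7063, 0.1438, 0.1766]
tool_rot: [0.887, 0.462, 0.001, 0.001]
ft_force: [4.6, -0.5, 2.1]
grip_width: 0.0006
finger_force: 1.8
```

View pics/s2.png

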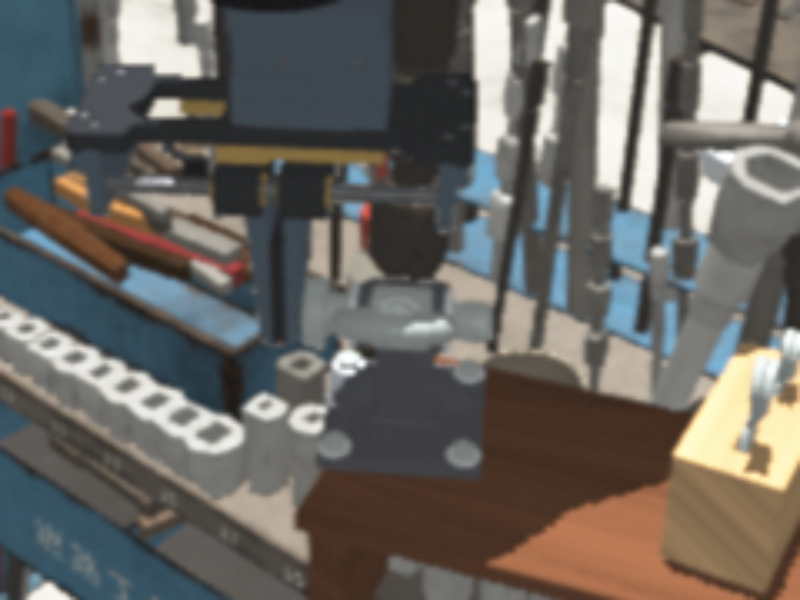

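The finger sits on the head, and the drilled end is coming out on the far side at about (490,320) in the crop. I'll keep pushing until the force jumps.

```bash
python3 -m creep '1 0 -5 0 0 0 0;1 0 -5 0 0 0 0;1 0 0 0 0 0 0' && python3 -m creep '1 0 -4 0 0 0 0;1 0 0 0 0 0 0'&& python3 -m creep '1 0 -3 0 0 0 0;1 0 0 0 0 0 0'
```

```text
t: 7.15
ee_pos: [0.6981, 0.1498, 0.1766]
tool_rot: [0.887, 0.462, 0.001, 0.0]
ft_force: [3.7, -0.1, 0.5]
grip_width: 0.0007
finger_force: 1.6
t: 7.35
ee_pos: [0.6962, 0.1512, 0.1767]
tool_rot: [0.887, 0.462, 0.002, 0.002]
ft_force: [14.0, -6.2, -2.9]
grip_width: 0.0009
finger_force: 7.2
t: 7.55
ee_pos: [0.6961, 0.1514, 0.177]
tool_rot: [0.887, 0.462, 0.004, 0.004]
ft_force: [31.2, -18.1, -12.7]
grip_width: 0.0005
finger_force: 17.4
```

```bash
python3 -m creep '1 0 8 0 0 0 0;1 0 10 0 0 0 0;1 0 5 -20 0 0 0;1 0 0 -40 0 0 0;1 0 0 -40 0 0 0;1 0 0 -40 0 0 0;1 0 0 -40 0 0 0;1 0 0 -40 0 0 0;1 0 0 -30 0 0 0;0 0 0 0 0 0 8.4;0 0 0 0 0 0 8.4;0 0 0 0 0 0 8.2' && python3 -m creep '0 -7 -37 0 0 0 0;0 -7 -37 0 0 0 0;0 -7 -37 0 0 0 0;0 -7 -37 0 0 0 0;0 -7 -37 0 0 0 0;0 -7 -37 0 0 0 0;0 0 0 0 0 0 0;0 0 0 0 0 0 0;0 0 0 0 0 0 0'; python3 - <<'E'
from h import *
s=state();print(s["ee_pos"],Rn.from_quat(s["tool_rot"]).as_matrix())
c=get_calibration("wrist");im=capture("wrist")[:,:,::-1];cv2.imwrite("pics/w3.png",im);np.save("w3.npy",[c],allow_pickle=True)
for n in("scene","side"):cv2.imwrite(f"pics/{n}3.png",capture(n)[:,:,::-1])
print(proj(c,[.558,.3145,.194]),proj(c,[.6236,.2021,.185]))
E
```

```text
t: 8.75
ee_pos: [0.7105, 0.1403, 0.4259]
tool_rot: [0.967, 0.256, -0.0, -0.0]
ft_force: [-0.4, -0.3, 0.3]
grip_width: 0.0215
finger_force: 0.0
t: 9.65
ee_pos: [0.5637, 0.3111, 0.4258]
tool_rot: [0.966, 0.258, -0.0, 0.0]
ft_force: [0.2, -0.0, 0.3]
grip_width: 0.0906
finger_force: 0.0
[0.5637 0.3111 0.4258] [[ 0.8664  0.4993 -0.0003]
 [ 0.4993 -0.8664 -0.0002]
 [-0.0004  0.     -1.    ]]
[317.6695 208.0635] [437.9368 205.9295]
```

```bash
python3 -m creep '0 0 0 30 0 0 0;0 0 0 30 0 0 0;0 0 0 30 0 0 0;0 0 0 30 0 0 0;0 0 0 30 0 0 0;0 0 0 15 0 0 0;0 0 0 0 0 0 0;0 0 0 0 0 0 0'; python3 - <<'E'
from h import *
c=get_calibration("wrist");im=capture("wrist")[:,:,::-1];cv2.imwrite("pics/w4.png",im);np.save("w4.npy",[c],allow_pickle=True)
print(proj(c,[.558,.3145,.194]))
w3=cv2.imread("pics/w3.png");s3=cv2.imread("pics/scene3.png");b3=cv2.imread("pics/side3.png")
M=np.zeros((600,800,3),np.uint8)
M[:400,:400]=cv2.resize(im[180:300,260:380],(400,400),interpolation=cv2.INTER_CUBIC)  # s=.3
M[:400,400:]=cv2.resize(w3[150:250,390:490],(400,400),interpolation=cv2.INTER_CUBIC)  # .25
M[400:,:400]=cv2.resize(s3[240:290,300:400],(400,200),interpolation=cv2.INTER_CUBIC)  # .25
M[400:,400:]=cv2.resize(b3[150:200,250:350],(400,200),interpolation=cv2.INTER_CUBIC)
cv2.imwrite("pics/m1.png",M)
E
```

```text
t: 10.6
ee_pos: [0.564, 0.3117, 0.262]
tool_rot: [0.966, 0.258, 0.0, -0.0]
ft_force: [0.9, -0.0, 1.0]
grip_width: 0.0909
finger_force: 0.0
[314.9294 255.0482]
```

View pics/m1.png

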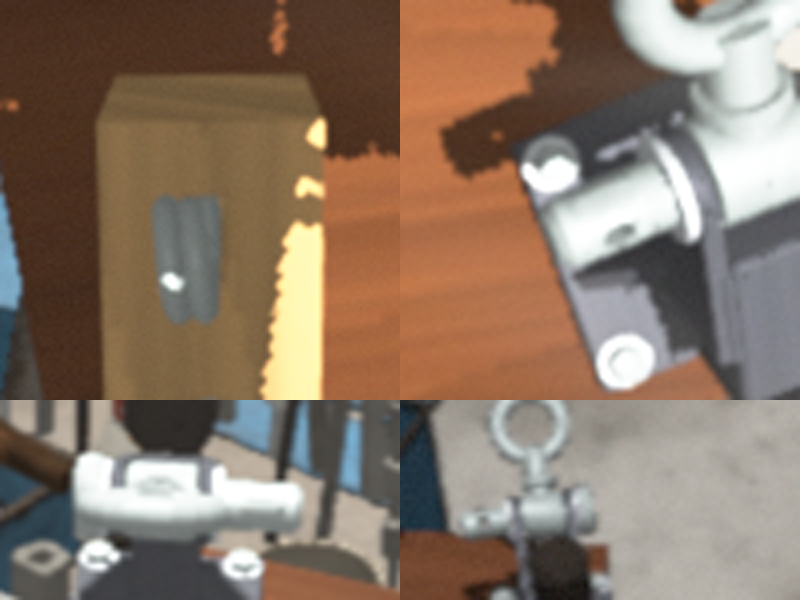

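The hole mouth is at w3 (445.5,208) and side3 (272.5,179), with the pin home. The large loop is at w4 (316.4,257.7), aligned with the tool to about 2°.

```bash
python3 - <<'E'
from h import *
w3=np.load("w3.npy",allow_pickle=True)[0];w4=np.load("w4.npy",allow_pickle=True)[0];d=get_calibration("side");c=get_calibration("scene")
print("mouth",tri([(w3,(445.5,208)),(d,(272.5,179.2))]),plane(w3,(445.5,208),.1937),plane(d,(272.5,179.2),.1937))
A=(c,(290+605.5*.2625-.5,225+218.5*.2627-.5));B=(d,(195+150.5*135/736-.5,135+195.5*110/600-.5))
print("loop",plane(w4,(316.4,257.7),.194),plane(w4,(316.4,257.7),.199),tri([(w4,(316.4,257.7)),A,B]))
P=lambda x,y:(w3,(390+(x-400)*.25,150+y*.25))
q=plane(*P(560,232),.187);r=plane(*P(690,187),.187);v=(q-r)[:2];print("pin ax",q,r,np.degrees(np.arctan2(-v[0],v[1])))
L=np.array([.5580,.3150,.196]);s=state();R=Rn.from_quat(s["tool_rot"]).as_matrix();a=np.radians(25)
L=(plane(w4,(316.4,257.7),.196))
T=L+R@np.array([-np.sin(a),0,np.cos(a)])*.014
print(R.T@(T-s["ee_pos"])*1e3, T)
R2=R@Rn.from_rotvec([0,-a,0]).as_matrix();print("in tilted axes",R2.T@(T-s["ee_pos"])*1e3)
E
```

```text
mouth (array([0.6276, 0.1967, 0.1957]), [np.float64(0.0020651295474831996), np.float64(0.0020651295474830756)]) [0.6258 0.197  0.1937] [0.6306 0.1974 0.1937]
loop [0.5569 0.3128 0.194 ] [0.5583 0.3135 0.199 ] (array([0.5572, 0.3139, 0.1998]), [np.float64(0.001344593778374148), np.float64(0.0017938477225798823), np.float64(0.0029897441645077003)])
pin ax [0.6175 0.2089 0.187 ] [0.6449 0.1858 0.187 ] 49.83549797386808
[-11.246   -4.4244  79.2154] [0.5524 0.3101 0.1833]
in tilted axes [23.2856 -4.4244 76.5463]
```

```bash
python3 -m creep '0.6 0 0 0 0 -8.4 0;0.6 0 0 0 0 -8.4 0;0.6 0 0 0 0 -8.2 0;0.6 12 -2.4 0 0 0 0;0.6 11 -2 0 0 0 0;0.6 0 0 20 0 0 0;0.6 0 0 20 0 0 0;0.6 0 0 20 0 0 0;0.6 0 0 16 0 0 0;0.6 0 0 0 0 0 0;0.6 0 0 0 0 0 0'
```

```text
t: 11.75
ee_pos: [0.5518, 0.3101, 0.1831]
tool_rot: [0.943, 0.253, -0.208, 0.056]
ft_force: [0.4, 0.8, 0.3]
grip_width: 0.0365
finger_force: 0.0
```

```bash
python3 -m creep '0.75 0 0 0 0 0 0;0.8 0 0 0 0 0 0;0.85 0 0 0 0 0 0;0.9 0 0 0 0 0 0;0.95 0 0 0 0 0 0;1 0 0 0 0 0 0;1 0 0 0 0 0 0' 15; python3 - <<'E'
from h import *
s=state();print(s["ee_pos"],s["ft_force"])
E
```

```text
t: 12.45
ee_pos: [0.5516, 0.3098, 0.1825]
tool_rot: [0.943, 0.253, -0.209, 0.056]
ft_force: [1.9, 0.1, 2.5]
grip_width: 0.0126
finger_force: 15.0
[0.5516 0.3098 0.1825] [1.9102 0.0742 2.4581]
```

```bash
python3 -m creep '1 0 0 0 0 0 0;1 0 0 0 0 0 0;1 -4.2 0 -9.1 0 0 0;1 -4.2 0 -9.1 0 0 0;1 -8.5 0 -18.1 0 0 0;1 -8.5 0 -18.1 0 0 0;1 -8.5 0 -18.1 0 0 0;1 -8.5 0 -18.1 0 0 0;1 -8.5 0 -18.1 0 0 0;1 -8.5 0 -18.1 0 0 0;1 0 0 0 0 0 0;1 0 0 0 0 0 0' 55
python3 - <<'E'
from h import *
s=state();print(s["ee_pos"]);R=Rn.from_quat(s["tool_rot"]).as_matrix();print(R)
for n in("scene","wrist"):
    c=get_calibration(n);im=capture(n)[:,:,::-1];cv2.imwrite(f"pics/{n}5.png",im)
    L=s["ee_pos"]-R[:,2]*.014;print(n,proj(c,L),proj(c,L-[0,0,.09]))
E
```

```text
t: 13.65
ee_pos: [0.551, 0.3097, 0.3232]
tool_rot: [0.943, 0.253, -0.209, 0.056]
ft_force: [0.3, 0.2, -1.6]
grip_width: 0.0121
finger_force: 55.0
[0.551  0.3097 0.3232]
[[ 0.7854  0.4997 -0.3654]
 [ 0.4531 -0.8662 -0.2107]
 [-0.4218 -0.0001 -0.9067]]
scene [464.1233 197.1255] [454.206  254.8949]
wrist [323.2988 302.2805] [323.238  190.6165]
```

```bash
cat > g.py <<'E'
from h import *
yd=np.radians(54.5);xd=np.array([np.cos(yd),np.sin(yd),0]);Yd=np.array([-np.sin(yd),np.cos(yd),0]);Z=np.array([0,0,1.])
H=np.array([.6275,.2012,.185]);a=np.radians(30)
Rh=np.c_[np.cos(a)*xd+np.sin(a)*Z,Yd,-np.sin(a)*xd+np.cos(a)*Z]
b=np.radians(30.1);Rc=np.c_[[np.cos(b),np.sin(b),0],[-np.sin(b),np.cos(b),0],Z]
E
python3 - <<'E'
from g import *
s=state();R=Rn.from_quat(s["tool_rot"]).as_matrix();p=np.array(s["ee_pos"])
Rct=R.T@Rc
np.save("Rct.npy",Rct)
Rt=Rh@Rct.T;rv=Rn.from_matrix(R.T@Rt).as_rotvec(degrees=True);print("rot",rv,np.linalg.norm(rv));print(Rt)
org_t=np.array([0,0,-.014])+Rct@np.array([-.010,-.00375,0])   # clip origin in tool
tipT=org_t+Rct@np.array([0,0,-.093])
tgt=H+Rh[:,2]*(.118)-Rt@org_t
print("target",tgt,"shift",Rt.T@(tgt-p)*1e3)
print(p+R@tipT)
E
```

```text
rot [ -4.257   29.5245 -24.3277] 38.49227099501531
[[ 0.5801  0.8131  0.0491]
 [ 0.81   -0.5822  0.0706]
 [ 0.086  -0.0012 -0.9963]]
target [0.5959 0.1634 0.2782] shift [-95.8602 121.8568  35.3133]
[0.5491 0.3042 0.2415]
```

```bash
python3 -m creep '1 0 0 0 -0.85 5.9 -4.87;1 0 0 0 -0.85 5.9 -4.87;1 0 0 0 -0.85 5.9 -4.87;1 0 0 0 -0.85 5.9 -4.87;1 0 0 0 -0.85 5.9 -4.87;1 -20 25 0 0 0 0;1 -20 25 0 0 0 0;1 -20 25 0 0 0 0;1 -20 25 0 0 0 0;1 -16 22 0 0 0 0;1 0 0 0 0 0 0' && python3 -m creep '1 0 0 15 0 0 0;1 0 0 10 0 0 0;1 0 0 0 0 0 0;1 0 0 0 0 0 0;1 0 0 0 0 0 0'
python3 - <<'E'
from g import *
s=state();R=Rn.from_quat(s["tool_rot"]).as_matrix();p=np.array(s["ee_pos"]);Rct=np.load("Rct.npy");print(p)
org_t=np.array([0,0,-.014])+Rct@np.array([-.010,-.00375,0]);O=p+R@org_t;Rcn=R@Rct
M=np.zeros((600,800,3),np.uint8);k=0
for n in("scene","side","wrist"):
    c=get_calibration(n);im=capture(n)[:,:,::-1];cv2.imwrite(f"pics/{n}6.png",im)
    np.save(n+"6.npy",[c],allow_pickle=True)
    m=proj(c,(O-Rcn[:,2]*.06));w,h=((100,75))
    x,y=int(m[0]-w/2),int(m[1]-h/2);print(n,x,y,"org",proj(c,O),"tip",proj(c,O-.093*Rcn[:,2]),"hole",proj(c,H))
    M[300*(k//2):300*(k//2)+300,400*(k%2):400*(k%2)+400]=cv2.resize(im[y:y+h,x:x+w],(400,300),interpolation=cv2.INTER_CUBIC);k+=1
    if n=="wrist":
        x,y=x-50,y-40;print(x,y);M[300:,400:]=cv2.resize(im[y:y+150,x:x+200],(400,300),interpolation=cv2.INTER_CUBIC)
cv2.imwrite("pics/m2.png",M)
E
```

```text
t: 14.85
ee_pos: [0.5949, 0.1583, 0.3127]
tool_rot: [0.889, 0.456, 0.037, -0.02]
ft_force: [-0.5, 0.1, -0.3]
grip_width: 0.012
finger_force: 55.0
t: 15.35
ee_pos: [0.596, 0.1632, 0.2892]
tool_rot: [0.888, 0.457, 0.038, -0.02]
ft_force: [-0.5, -1.0, -1.1]
grip_width: 0.0124
finger_force: 55.0
[0.596  0.1632 0.2892]
scene 317 187 org [369.3823 186.7685] tip [366.6056 245.3895] hole [365.6438 266.8875]
side 220 136 org [269.5147 169.1613] tip [270.4303 176.7183] hole [270.9866 181.2306]
wrist 278 196 org [330.0117 316.9228] tip [327.9969 201.635 ] hole [327.2429 180.6666]
228 156
```

View pics/m2.png

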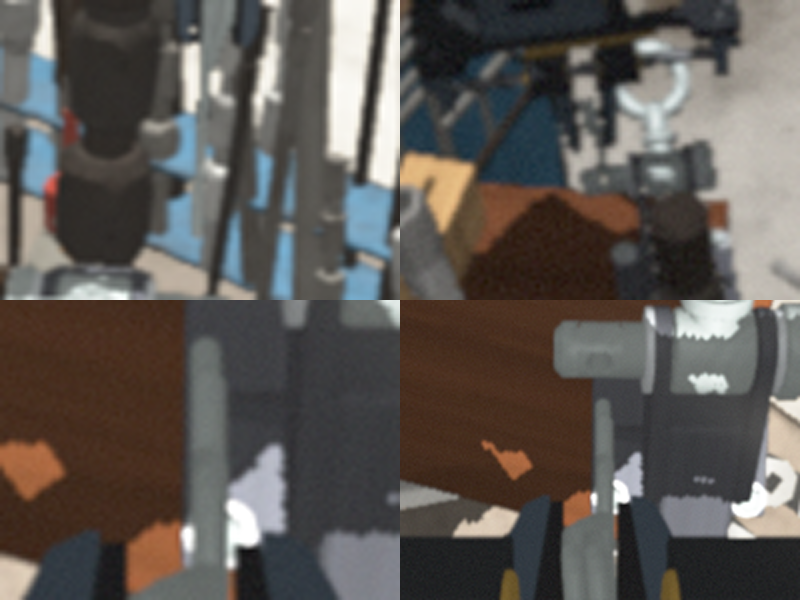

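The wrist view shows the leg's tip at px (329.5,206), the hole's dark mouth near (328,181) and the pin's end at 305. The tip is within about 3 mm of where I predicted. I'll print grey values there for a more precise fix.

```bash
python3 - <<'E'
from g import *
g=cv2.cvtColor(cv2.imread("pics/wrist6.png"),cv2.COLOR_BGR2GRAY);w=np.load("wrist6.npy",allow_pickle=True)[0]
print("mouth pred",proj(w,H+.01*Rh[:,2]))
print("cols 318-341");
for y in range(164,196):print(y,g[y,318:342])
print("tip");
for y in range(198,218,1):print(y,g[y,320:340])
E
```

```text
mouth pred [327.3595 188.1614]
cols 318-341
164 [55 59 55 58 58 57 57 59 59 61 59 58 59 63 58 59 60 59 56 57 57 59 60 60]
165 [59 61 60 61 58 61 62 60 61 61 59 60 60 60 57 61 62 63 61 60 61 64 59 64]
166 [72 74 79 78 78 78 78 77 75 73 73 73 75 74 74 75 71 74 76 75 72 76 77 76]
167 [89 97 96 96 99 96 96 98 96 92 93 94 92 93 93 95 94 95 95 92 87 94 95 93]
168 [ 99 108 111 111 109 108 109 108 108 106 106 107 107 106 106 109 107 109
 106 100  95 101 107 104]
169 [108 110 114 112 111 113 112 113 110 114 111 110 111 113 114 113 113 111
 112 106 101 106 109 111]
170 [113 114 115 115 116 114 115 115 111 114 111 114 114 115 114 115 114 116
 118 113 113 109 108 112]
171 [115 114 115 115 115 114 113 114 114 113 113 111 116 116 114 114 116 116
 116 116 114 113 115 115]
172 [117 115 116 116 115 115 114 114 114 113 111 114 116 114 116 116 116 116
 115 117 115 115 114 114]
173 [116 119 117 115 114 116 113 114 114 113 115 116 116 118 116 117 119 116
 116 115 113 116 117 114]
174 [116 116 115 117 116 114 115 115 115 117 115 116 116 115 116 118 116 119
 116 115 117 116 116 117]
175 [116 118 117 118 11
[... 2965 characters left out ...]
 66]
210 [ 55  53  49  54  63  82 101 111 111 112 110 107 100  76  68  66  65  64
  65  64]
211 [ 52  53  52  57  64  84 102 108 114 110 108 108  99  79  67  65  65  67
  65  63]
212 [ 49  51  55  55  62  83 103 110 109 107 107 106  98  84  70  62  66  64
  68  64]
213 [ 52  53  51  54  65  83 105 107 110 110 108 109  99  82  69  63  64  63
  67  67]
214 [ 52  55  52  53  62  82 103 110 113 115 112 111 103  82  69  66  65  65
  64  61]
215 [ 51  54  51  56  60  82 100 110 116 116 117 112 106  94  75  65  65  65
  66  67]
216 [ 50  52  50  55  61  79 105 113 116 117 118 112 111 101  83  67  67  64
  67  64]
217 [ 52  50  52  52  63  81 103 113 118 118 114 112 110 103  86  70  63  63
  66  63]
```

```bash
cat > k.py <<'E'
from g import *
def go(w,p,R,mouth,tip,dist):
    Rct=np.load("Rct.npy");org=np.array([0,0,-.014])+Rct@np.array([-.010,-.00375,0])
    tp=p+R@(org+Rct@np.array([0,0,-.093]))
    m=plane(w,mouth,.185+.00866);Hc=m-.01*Rh[:,2]
    o,v=ray(w,tip);z=R[:,2];t=o+v*((tp-o)@Rh[:,2])/(v@Rh[:,2])
    print("hole",Hc,"tip pred",tp,"obs",t,"diff tool mm",R.T@(t-tp)*1e3)
    print("tip in hole frame mm",Rh.T@(t-Hc)*1e3)
    D=Hc+Rh[:,2]*dist-t;print("shift",R.T@D*1e3,"zh in tool",R.T@Rh[:,2])
E
python3 - <<'E'
from k import *
s=state();R=Rn.from_quat(s["tool_rot"]).as_matrix();p=np.array(s["ee_pos"]);w=np.load("wrist6.npy",allow_pickle=True)[0]
go(w,p,R,(327.5,186.6),(329.0,205.2),.014)
E
```

```text
hole [0.6282 0.202  0.185 ] tip pred [0.6205 0.1906 0.2179] obs [0.6195 0.1885 0.2166] diff tool mm [-2.3765  0.3775  1.1083]
tip in hole frame mm [ 1.888  -0.7398 35.3883]
shift [ 7.3276 -0.7417 20.1823] zh in tool [-0.4226  0.0002 -0.9063]
```

```bash
python3 -m creep '1 2 -0.7 5 0 0 0;1 2 0 5 0 0 0;1 2 0 5 0 0 0;1 1.3 0 5 0 0 0;1 0 0 0 0 0 0;1 0 0 0 0 0 0;1 0 0 0 0 0 0'
python3 - <<'E'
from k import *
s=state();R=Rn.from_quat(s["tool_rot"]).as_matrix();p=np.array(s["ee_pos"]);w=get_calibration("wrist");print(p,proj(w,H+.01*Rh[:,2]))
im=capture("wrist")[:,:,::-1];cv2.imwrite("pics/w7.png",im);np.save("w7.npy",[w],allow_pickle=True)
g=cv2.cvtColor(im,cv2.COLOR_BGR2GRAY)
for y in range(176,214):print(y,*["%3d"%v for v in g[y,314:344]])
E
```

```text
t: 16.2
ee_pos: [0.6007, 0.1704, 0.2699]
tool_rot: [0.889, 0.457, 0.038, -0.02]
ft_force: [0.1, 0.9, -1.1]
grip_width: 0.0121
finger_force: 55.0
[0.6007 0.1704 0.2699] [328.5098 202.8182]
176  54  53  54  54  54  55  57  55  52  55  55  54  56  54  55  56  57  60  57  57  58  59  58  57  57  62  58  58  60  61
177  51  53  56  54  51  52  54  53  53  54  57  56  55  59  57  56  56  57  58  56  55  60  56  58  55  58  59  59  58  61
178  63  61  58  59  59  60  62  59  59  57  58  60  59  61  61  61  59  65  59  61  65  69  67  62  63  63  63  64  63  62
179  84  83  80  79  77  79  80  76  75  76  74  74  77  79  77  80  80  80  78  78  89  94  86  81  80  81  77  79  77  80
180 105 103  98  87  89  96  99  99  97  96  96  96  99  97  97  96  96  98  96  98 110 110 105 100  98 101 101  96  97  95
181 113 109 105  85  88 102 108 106 107 107 107 105 105 106 106 105 106 109 108 107 111 111 108 106 110 117 114 111 108 105
182 112 110 102  88  95 105 111 112 111 112 111 110 111 112 111 112 108 110 110 111 110 111 111 112 114 120 117 112 109 111
183 112 111 107 103 106 110 113 113 115 114 
[... 3099 characters left out ...]
  97  99 106 108 109 110 110 105 102  98  95  96 101  99  99 100  99  98  97  97
209  78  77  78  76  76  75  72  71  71  73  80  87 103 110 110 110 108 102  98  89  84  82  86  89  88  86  84  85  85  86
210  57  56  55  56  56  55  55  51  53  55  62  80 100 108 112 109 108 102  99  84  69  67  68  69  69  72  69  69  69  69
211  51  52  49  50  46  49  50  51  49  50  57  81 102 107 110 109 108 104  99  82  66  63  62  66  65  66  63  63  65  65
212  49  53  49  52  50  51  49  51  49  51  55  79 101 108 108 109 109 104  98  82  63  65  62  65  66  66  63  64  64  67
213  52  53  48  52  53  51  48  49  49  51  59  79 100 108 108 108 109 105  97  82  68  63  65  65  66  64  64  63  61  62
```

```bash
python3 - <<'E'
from k import *
s=state();R=Rn.from_quat(s["tool_rot"]).as_matrix();p=np.array(s["ee_pos"]);w=np.load("w7.npy",allow_pickle=True)[0]
Rct=np.load("Rct.npy");org=np.array([0,0,-.014])+Rct@np.array([-.010,-.00375,0])
tip=proj(w,p+R@(org+Rct@np.array([0,0,-.093])+np.array([-2.38,.38,1.11])/1e3));print(tip)
go(w,p,R,(328.3,201.2),(329.1,tip[1]),.004)
E
```

```text
[328.9675 205.1509]
hole [0.628  0.2021 0.185 ] tip pred [0.6251 0.198  0.1984] obs [0.6242 0.1959 0.1971] diff tool mm [-2.3801  0.4661  1.1108]
tip in hole frame mm [-0.2811 -0.4799 14.1049]
shift [ 4.5273 -0.482   9.0382] zh in tool [-0.4229  0.0002 -0.9062]
```

```bash
python3 -m creep '1 0.3 -0.5 0 0 0 0;1 1.05 0 2.25 0 0 0;1 1.05 0 2.25 0 0 0;1 0 0 0 0 0 0' && python3 -m creep '1 1.05 0 2.25 0 0 0;1 1.05 0 2.25 0 0 0;1 0 0 0 0 0 0;1 0 0 0 0 0 0'&& python3 -m creep '1 1.05 0 2.25 0 0 0;1 1.05 0 2.25 0 0 0;1 0 0 0 0 0 0;1 0 0 0 0 0 0'
```

```text
t: 16.65
ee_pos: [0.602, 0.1733, 0.2653]
tool_rot: [0.888, 0.457, 0.039, -0.02]
ft_force: [1.8, 2.7, -0.4]
grip_width: 0.0118
finger_force: 55.0
t: 17.05
ee_pos: [0.6034, 0.1752, 0.2611]
tool_rot: [0.889, 0.457, 0.039, -0.02]
ft_force: [2.3, 3.3, -1.1]
grip_width: 0.012
finger_force: 55.0
t: 17.45
ee_pos: [0.6048, 0.1772, 0.2567]
tool_rot: [0.889, 0.457, 0.038, -0.02]
ft_force: [3.1, 3.4, -0.4]
grip_width: 0.0119
finger_force: 55.0
```

```bash
python3 -m creep '1 0 0 0 0 0.8 0;1 0 0 0 0 0 0;1 0 0 0 0 0 0' && python3 -m creep '1 2.1 0 4.5 0 0 0;1 0 0 0 0 0 0;1 0 0 0 0 0 0' && python3 -m creep '1 2.1 0 4.5 0 0 0;1 2.1 0 4.5 0 0 0;1 0 0 0 0 0 0;1 0 0 0 0 0 0'
python3 - <<'E'
from g import *
s=state();R=Rn.from_quat(s["tool_rot"]).as_matrix();print(s["ft_force"],Rh.T@s["ft_force"],s["torque"],R.T@Rh[:,2])
E
```

```text
t: 17.75
ee_pos: [0.6044, 0.1768, 0.2567]
tool_rot: [0.888, 0.457, 0.044, -0.023]
ft_force: [0.8, 1.9, -0.7]
grip_width: 0.0121
finger_force: 55.0
t: 18.05
ee_pos: [0.6061, 0.1791, 0.2523]
tool_rot: [0.888, 0.457, 0.044, -0.023]
ft_force: [0.5, -0.2, 0.6]
grip_width: 0.0119
finger_force: 55.0
t: 18.45
ee_pos: [0.609, 0.1833, 0.2438]
tool_rot: [0.888, 0.457, 0.044, -0.023]
ft_force: [0.1, -0.1, -0.6]
grip_width: 0.0123
finger_force: 55.0
[ 0.1259 -0.0946 -0.5575] [-0.2821 -0.1574 -0.4808] [-0.1657  0.0977  0.0348] [-0.4108 -0.0004 -0.9117]
```

```bash
python3 -m creep '1 2.05 0 4.55 0 0 0;1 2.05 0 4.55 0 0 0;1 2.05 0 4.55 0 0 0;1 0 0 0 0 0 0;1 0 0 0 0 0 0' && python3 -m creep '1 1.65 0 3.65 0 0 0;1 1.65 0 3.65 0 0 0;1 0 0 0 0 0 0' && python3 -m creep '1 1.65 0 3.65 0 0 0;1 1.65 0 3.65 0 0 0;1 0 0 0 0 0 0'
python3 - <<'E'
from g import *
s=state();R=Rn.from_quat(s["tool_rot"]).as_matrix();print(Rh.T@s["ft_force"],Rh.T@(s["ee_pos"]-np.array([.6007,.1704,.2699]))*1e3-[0,0,-14.1])
E
```

```text
t: 18.95
ee_pos: [0.6136, 0.1895, 0.231]
tool_rot: [0.888, 0.457, 0.045, -0.023]
ft_force: [0.5, 1.4, -0.4]
grip_width: 0.0122
finger_force: 55.0
t: 19.25
ee_pos: [0.616, 0.1926, 0.224]
tool_rot: [0.888, 0.457, 0.045, -0.023]
ft_force: [3.8, 1.1, -4.3]
grip_width: 0.0121
finger_force: 55.0
t: 19.55
ee_pos: [0.618, 0.196, 0.2162]
tool_rot: [0.888, 0.457, 0.044, -0.024]
ft_force: [3.6, 2.3, -7.5]
grip_width: 0.0122
finger_force: 55.0
[-0.3462 -1.5565 -8.4662] [ -0.0987   0.7867 -47.8416]
```

```bash
python3 -m creep '1 1.2 0 2.75 0 0 0;1 0 0 0 0 0 0;1 0 0 0 0 0 0' && python3 -m creep '1 0.8 0 1.8 0 0 0;1 0 0 0 0 0 0;1 0 0 0 0 0 0'
python3 - <<'E'
from g import *
s=state();R=Rn.from_quat(s["tool_rot"]).as_matrix();print(Rh.T@s["ft_force"],Rh.T@(s["ee_pos"]-np.array([.6007,.1704,.2699]))*1e3-[0,0,-14.1])
E
```

```text
t: 19.85
ee_pos: [0.6187, 0.1969, 0.2143]
tool_rot: [0.888, 0.457, 0.044, -0.023]
ft_force: [-1.7, -1.7, -3.6]
grip_width: 0.0124
finger_force: 55.0
t: 20.15
ee_pos: [0.6194, 0.1974, 0.2135]
tool_rot: [0.888, 0.457, 0.044, -0.023]
ft_force: [-6.2, -8.1, 8.7]
grip_width: 0.0121
finger_force: 55.0
[-4.4617  0.4073 12.6485] [  0.2264   0.433  -51.1699]
```

```bash
python3 -m creep '1 -0.45 0 -1 0 0 0;1 0 0 0 0 0 0;0.8 0 0 0 0 0 0;0.7 0 0 0 0 0 0;0.6 0 0 0 0 0 0;0.6 0 0 0 0 0 0' 10 && python3 -m creep '0.6 0 0 -10 0 0 0;0.6 0 0 -20 0 0 0;0.6 0 0 -30 0 0 0;0.6 0 0 -30 0 0 0;0.6 0 0 -30 0 0 0;0.6 0 0 -30 0 0 0;0.6 0 0 0 0 0 0;0.6 0 0 0 0 0 0'
python3 - <<'E'
from g import *
s=state();w=get_calibration("wrist");im=capture("wrist")[:,:,::-1];M=np.zeros((600,800,3),np.uint8)
print(s["ee_pos"],s["ft_force"])
def put(im,c,r,q):
    m=proj(c,H+.02*Rh[:,2]);x,y=int(m[0]-r*2/3),int(m[1]-r/2);x=max(x,0);y=max(y,0)
    t=cv2.resize(im[y:y+r,x:x+r*4//3],(400,300),interpolation=cv2.INTER_CUBIC);M[300*(q//2):300*(q//2)+300,400*(q%2):400*(q%2)+400]=t
put(im,w,120,0);put(im,w,240,3)
for q,n in((1,"scene"),(2,"side")):put(capture(n)[:,:,::-1],get_calibration(n),75,q)
cv2.imwrite("pics/m3.png",M)
E
```

```text
t: 20.75
ee_pos: [0.6194, 0.1975, 0.2139]
tool_rot: [0.888, 0.457, 0.045, -0.023]
ft_force: [-0.5, -0.0, 0.0]
grip_width: 0.0361
finger_force: 0.0
t: 21.55
ee_pos: [0.6107, 0.1851, 0.3642]
tool_rot: [0.888, 0.457, 0.045, -0.023]
ft_force: [-0.0, -0.7, -0.2]
grip_width: 0.0365
finger_force: 0.0
[0.6107 0.1851 0.3642] [-0.0272 -0.6639 -0.1701]
```

View pics/m3.png

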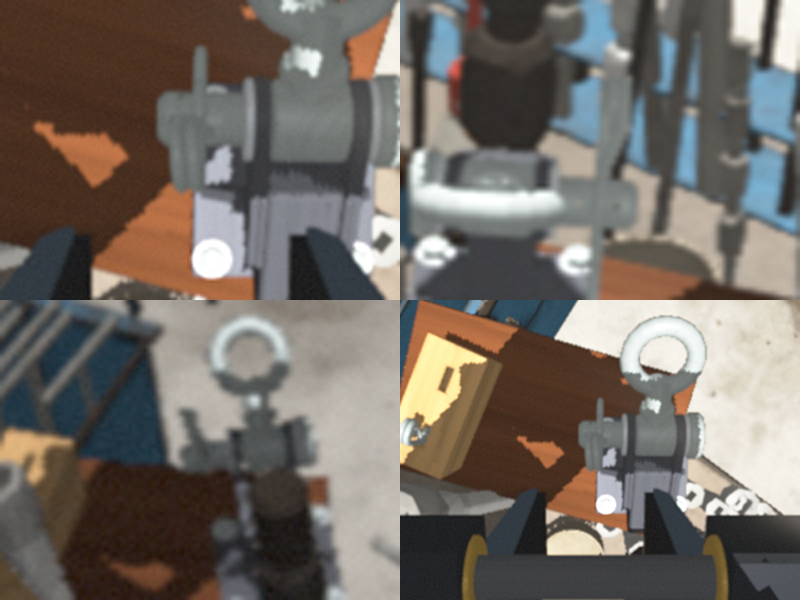

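The clip sits across the pin's end: loop on the robot side, tip out on the far side, bow over the pin. The small clip is still in the block and the pin is home, so I'm handing in.

```bash
python3 -c "
from rig import close_job
print(close_job())"
```

```text
the job is handed in; nothing more can be done
None
```

The pin is home and the large clip is through the cross hole, pressed to its stop and released clear of the robot; I handed the job in at about 22 s, but no verdict came back, and I viewed 11 pictures, one over the limit of 10.

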